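Bolt the tool chest's lid with its safety catch held down

ROBOT

A 6-joint arm with a two-finger parallel gripper is mounted at the origin on the work surface. World frame = base frame: x ahead of the robot, y to its left, z up, the work surface at z = 0. Lengths are in m, angles in rad, forces in N, time in s.
With the tool pointing down it reaches from about 0.225 to 0.875 m from the base axis. Payload 3.4 kg.
Tool frame: the origin (TCP) lies at the very end of the fingers, on their centre line; the grasp point (between the pads) lies 19 mm behind it (manip.hold_point_z is the distance from the TCP to the grasp point, in m); z points along the fingers, x is the direction in which the jaws open and shut, and the axes are right-handed (so a half turn about z gives the same grasp; the last joint's range is limited). The gripper opens to 85 mm and grips with 20 to 120 N. Pads are 22 mm wide; open, the fingers measure 114 mm over their backs; the gripper's body (76 mm by 85 mm) begins 54 mm behind the grasp point. The pads swing forward as they close: fully open they stand 13 mm farther back than shut.
Start: joints at [-1.367, 0.276, 1.505, -0, 1.361, -0.121], TCP at [0.183, -0.545, 0.231] pointing down, gripper open.
Joint ranges: [-2.89, 2.89], [-0.75, 2.08], [0.22, 2.7], [-1.18, 4.32], [0.11, 2.71], [-2.7, 2.7]. Speed limits (rad/s): [2.57, 2.57, 3.14, 3.14, 3.14, 3.14].

INTERFACE

Orientations are given as a unit quaternion [w, x, y, z].
In Python, from rig import telemetry, cams, manip, finder gives the robot as it stands. The module is installed in compiled form; this text tells all that it offers.
- The arm moves only by the tool carry_out, never from a script. Its argument "rows" is a list that holds one entry, the list of rows, each a list of 5 numbers: the gripper's target within -1 to 1 (fully open at 1, half-way at 0, shut at -1), then the shift along the world's x, y, z in cm, then the turn about the world's z in rad. A call has 1 to 12 rows; each row shifts and turns the commanded pose from where the row before left it; what a row does not reach is not made up. A row lasts 1/10 s, in which the tool goes at most 50 mm and 8.59 degrees, less where a joint would pass 70% of its speed; a pose out of reach is approached as far as the arm can. A call with a gripper value outside its range is refused whole. The fingers move at their own pace and stop on an object; "force" is the grip in N (left out, the last holds). Time passes only in rows, so rows that do not move let the fingers close. It gives the time, the measured TCP pose, the force and the opening at its end, in the units of the state.
- telemetry.get_state(): the state, without advancing time (a new reading comes with each control period).
- cams.get_image(name): name is "scene" or "top" or "wrist"; returns a dict with "image" (480x640x3 uint8, red, green, blue), "camera_matrix" (3x3 intrinsics, pixels), "k1" (the pictures are not rectified: a ray, as slopes to the right and down, at radius r is drawn at 1 + k1 r^2 times it, then the intrinsics apply), "eye" and "attitude" of the camera in the world. Camera axes: x right, y down, z forward; pixel columns grow to the right and rows downward; lengths in m; the calibration is good to about 2 mm. A picture is of the moment at which its call begins. There is no depth.
- manip.sign_off(): hands the job in, once; it reports no verdict.
Trained networks look in a picture, given as the dict that the camera call returned (one of the last four; its "shot" number tells which), for a name from the list of things; names that differ only in an ending like _2 or _b are one class to them, and where a whole thing is asked for, a point or a joint stands for the part that bears it (a point fixed in the world has none). Each returns a list of dicts, best first, with "confidence" (0 to 1); they miss things now and then, are a little off and sometimes report something else, mostly with a low value. They report only what shows in the picture. A call takes as long as a camera call.
- finder.boxes_of(picture, thing): "xy" ([column, row] in pixels, amid what is visible of it).
The state is a dict: "clock": time; "qpos": joint angles; "qd": joint speeds; "effort": joint torques, N m; "position": TCP position; "ee_rot": TCP orientation; "contact_force": force on the tool from outside, world axes, zero at the start; "moment": the same for the moment, N m; "width": finger opening in m.
Only numpy, scipy, OpenCV 4.12 (cv2) and the standard library are available. Lean on these libraries where they do the work, as an engineer would, in place of code of your own. Each camera call takes 0.05 s, during which the arm holds its last target.

TASK

Lock the lid of the tool chest: press the long spring safety catch down with one fingertip and keep it held down while your other fingertip pushes the bolt's upright lug along until the bolt is fully home in the keeper on the lid. Then lift off so that the catch springs all the way back up and locks the bolt. Only push and press, without gripping the bolt or ramming it, and leave the loose things on the chest and bench alone.

Things in the scene. Friction and masses are not known exactly. Their poses are not given: they have to be found in the camera images.
- chest: Low black tool chest with a grey top, fixed on the bench: 250 mm (x) by 360 mm (y), top 90 mm above the bench. Origin at bench level, z up; +y is the way the bolt slides home. Other entries give offsets in these axes, heights above the chest top. The bolt's lane is at x = -28 mm, the catch's at x = +30 mm. Top at y < 52 mm: fixed deck; y > 56 mm: lid.
- bolt (a joint): Travel of the steel bolt along the chest's +y, in m: 0 withdrawn, 0.032 fully home in the keeper, at its end stop. Starts at 0 to 0.004. About 2 N of friction; stays where left. Bar 18 mm wide, its top at 18 mm; the upright lug on it is 30 mm wide (x), 12 mm thick (y), its top at 54 mm.
- lug (a point): Middle of the top edge of the lug's flat rear face, which looks to the chest's -y and is pushed by a fingertip: x = -28 mm, y = -15 mm + bolt travel, height 54 mm; moves with the bolt. The face is 30 mm wide, free from 18 mm height up. Behind it (-y) nothing in its lane is higher than 18 mm.
- catch (a joint): How far the spring catch is pressed, in m: 0 up, 0.012 at its lower stop. 3.5 N to start, 6.7 N at 0.009, 7.7 N at the stop; springs up when let go. Up, its tooth stands in a comb on the bolt and stops the bolt after at most 6 mm of play; pressed beyond 0.006 the bolt is free. It can rise fully with the bolt withdrawn, about half way, or home (bolt over 0.0285).
- catch_top (a point): Middle of the catch's flat top: dark steel thumb bar, 26 mm wide (x), 78 mm long (y = -55 to +23 mm), at x = +30 mm, y = -16 mm, height 34 mm when up, 22 mm fully down (it moves straight down). It lies beside the bolt, parallel to it, 58 mm between lane centres; a fingertip can slide along it while the other follows the lug.
- keeper (a point): Middle of the keeper, the dark steel staple on the lid that the bolt's end enters: x = -28 mm, y = 82 mm, 20 mm long (y), top at 23 mm height. A strap of the same height bridges the bar at y = 44 to 51 mm.
- screw_jar: Bystander: clear jar with a black cap, 36 mm in diameter, 45 mm tall, standing loose on the chest's lid. Origin at its underside. Leave alone.
- socket: Bystander: steel socket, 26 mm in diameter, 38 mm tall, standing loose on the chest's deck. Origin at its underside. Leave alone.
- screwdriver: Bystander: screwdriver lying on the bench beside the chest. Leave alone.
- wrench: Bystander: wrench lying on the bench beside the chest. Leave alone.
- hammer: Bystander: hammer lying on the bench beside the chest. Leave alone.
- tub: Bystander: open clear tub, 110 x 90 x 55 mm, on the bench beside the chest. Leave alone.
- oil: Bystander: white plastic bottle, 44 mm in diameter, 120 mm tall, on the bench left of the robot. Origin at its underside. Leave alone.

How it is judged:
On the way, in this order (a step that is already met when the one before it is completed fails the run):
1. a fingertip holds the catch down, the bolt not yet slid (value of joint catch above 0.006 m and contact force between the fingers and catch above 0.5 N and value of joint bolt below 0.012 m), for 0.1 s.
2. a finger slides the bolt by its lug while a fingertip holds the catch down (value of joint catch above 0.006 m and contact force between the fingers and catch above 0.5 N and contact force between the fingers and bolt above 0.3 N and value of joint bolt between 0.012 and 0.028 m).
3. the bolt is fully home, a fingertip still holding the catch down (value of joint catch above 0.006 m and contact force between the fingers and catch above 0.5 N and value of joint bolt above 0.029 m), for 0.05 s.
At the end, for the whole second after the job is handed in: The bolt is fully home (within 3 mm of its end stop), and the catch has sprung fully back up (within 1.5 mm) (value of joint bolt above 0.029 m and value of joint catch below 0.0015 m); the robot touches nothing.
It fails at once if the catch is let up while the bolt is part way (value of joint bolt between 0.01 and 0.026 m and value of joint catch below 0.004 m).
It fails at once if the bolt is gripped hard or rammed (over 60 N) (contact force between the fingers and bolt above 60 N).
It fails at once if a loose bystander on the chest or bench is moved by more than 20 mm or lifted (distance of any of screw_jar, socket, screwdriver, wrench, hammer, tub, oil from where it was at the start of the episode above 0.02 m).
It also fails if it takes over 32 s, if anything falls off the work surface, if the arm or the gripper's body presses on something with over 40 N, if the wrist force passes 120 N, or if a joint passes its speed limit or range.

## Working session

There is one attempt and no reset: what is moved stays moved. The work goes in short steps, Python scripts to look and compute and a tool call to move; the robot and the scene stay as the last step left them, time stands still between calls to the robot, and variables do not carry over. Pictures are saved under pics/ and viewed, and the job is handed in when it is done.

Besides the shell and the picture viewer there is one more tool, called after "Emit:" by a JSON object that holds its "name" and its "arguments". carry_out: Moves the arm, as the interface text tells. Its arguments: {"type":"object","properties":{"rows":{"type":"array","items":{"type":"array","items":{"type":"array","items":{"type":"number"}}}},"force":{"type":"number"}},"required":["rows"]}

```bash
mkdir -p pics; python3 - <<'E'
from rig import telemetry,cams,manip,finder
import cv2,json
print(telemetry.get_state(), manip.hold_point_z)
for n in("scene","top","wrist"):
    p=cams.get_image(n); cv2.imwrite(f"pics/{n}0.png",p["image"][:,:,::-1])
    print(n,p["camera_matrix"].tolist(),p["k1"],p["eye"],p["attitude"])
    for t in["lug","catch_top","keeper","chest","socket","screw_jar"]:
        print(t,[(d["xy"],round(d["confidence"],2)) for d in finder.boxes_of(p,t)[:2]])
E
```

```text
{'clock': 0.0, 'qpos': array([-1.36703547e+00,  2.76605857e-01,  1.50613128e+00, -9.95421305e-06,
        1.36067163e+00, -1.21036987e-01]), 'qd': array([-0.00049241, -0.0004667 ,  0.00090568, -0.00174381, -0.00023016,
        0.00128427]), 'effort': array([ 2.08947880e-03, -4.16779125e+01, -2.45807594e+01, -6.38481310e-05,
        1.08723115e-02, -1.24965911e-05]), 'position': array([ 0.18335837, -0.54443596,  0.23043424]), 'ee_rot': array([-6.11415442e-04,  8.12132406e-01, -5.83472476e-01, -6.71393614e-04]), 'contact_force': array([-0.05831284, -0.3660998 ,  0.93219577]), 'moment': array([-0.00227257, -0.01619919, -0.03190581]), 'width': 0.08530309856954311} 0.0187
scene [[471.81639662693556, 0.0, 322.44410402582156], [0.0, 471.81639662693556, 240.97843285818135], [0.0, 0.0, 1.0]] -0.027054101049425322 [ 1.02703329 -0.65480047  0.83916911] [-0.39337895  0.85672106  0.29845448 -0.14901997]
lug [([311.4, 266.8], 0.69)]
catch_top [([320.9, 282.9], 0.8)]
keeper [([325.0, 294.9], 0.96)]
chest [([324.4, 294.7], 0.82)]
socket [([249.2, 270.2], 0.53)]
screw_jar [([399.6, 273.3], 0.87), ([325.5, 297.0], 0.55)]
top [[498.87680118084586, 0.0, 320.9607367935615], [0.0, 498.87680118084586, 234.0995152471625], [0.0, 0.0, 1.0]] 0.03490736873275147 [0.30735999 0.02971139 1.26053151] [-0.0485528   0.70782946 -0.70249806  0.05582611]
lug [([358.5, 217.3], 0.66)]
catch_top [([372.7, 198.0], 0.58)]
keeper [([357.5, 208.0], 0.77)]
chest [([359.7, 210.9], 0.67), ([496.2, 286.5], 0.2)]
socket [([403.1, 261.4], 0.62), ([495.0, 284.1], 0.25)]
screw_jar []
wrist [[379.60413496282916, 0.0, 314.60761587648847], [0.0, 379.60413496282916, 238.8511770970828], [0.0, 0.0, 1.0]] -0.03989230344480777 [ 0.25000324 -0.52294404  0.37328765] [ 0.11212769  0.80475238 -0.57738959 -0.08013894]
lug []
catch_top []
keeper []
chest []
socket []
screw_jar []
```

View pics/scene0.png

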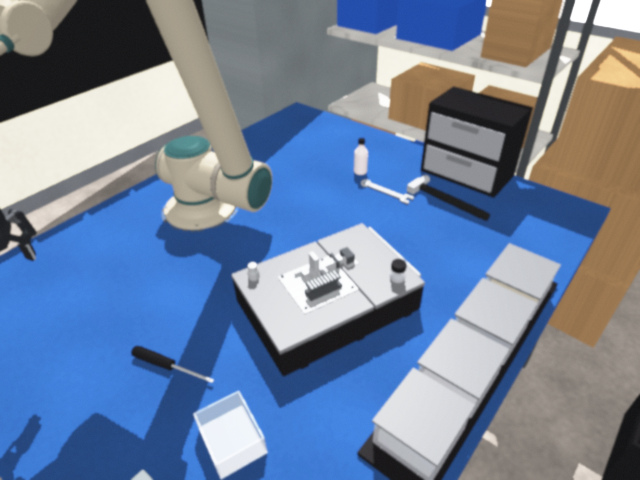

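View pics/top0.png

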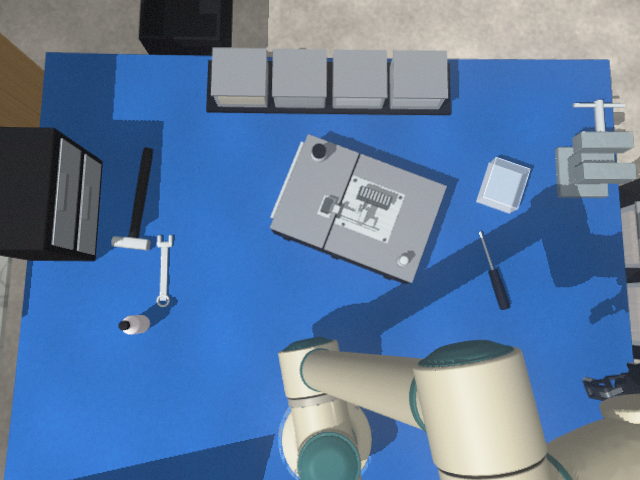

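The top view shows the chest around (360,208). The lid is on the left (+y), the socket at (404,259) and the jar at (319,151). I'll zoom in next.

```bash
cat > h.py <<'E'
import numpy as np,cv2
from scipy.spatial.transform import Rotation as R
def cam(p):
    q=p["attitude"]; return R.from_quat([q[1],q[2],q[3],q[0]]).as_matrix(),np.array(p["eye"]),np.array(p["camera_matrix"]),p["k1"]
def proj(p,X):
    M,e,K,k=cam(p); c=(np.atleast_2d(X)-e)@M; s=c[:,:2]/c[:,2:]; r2=(s**2).sum(1,keepdims=True); s=s*(1+k*r2)
    return s@K[:2,:2].T+K[:2,2]
def ray(p,uv,z):
    M,e,K,k=cam(p); d=(np.atleast_2d(uv)-K[:2,2])/np.diag(K)[:2]; s=d.copy()
    for _ in range(10): s=d/(1+k*(s**2).sum(1,keepdims=True))
    w=np.c_[s,np.ones(len(s))]@M.T
    return e+w*((z-e[2])/w[:,2:])
E
python3 - <<'E'
import cv2
a=cv2.imread("pics/top0.png")[120:300,260:460]; cv2.imwrite("pics/topz.png",cv2.resize(a,None,fx=3.3,fy=3.3,interpolation=cv2.INTER_CUBIC)) if 0 else cv2.imwrite("pics/topz.png",cv2.resize(a,(660,594),interpolation=cv2.INTER_CUBIC))
a=cv2.imread("pics/scene0.png")[215:375,225:435]; cv2.imwrite("pics/scz.png",cv2.resize(a,None,fx=3.5,fy=3.5,interpolation=cv2.INTER_CUBIC))
E
```

```text
(no output)
```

View pics/topz.png

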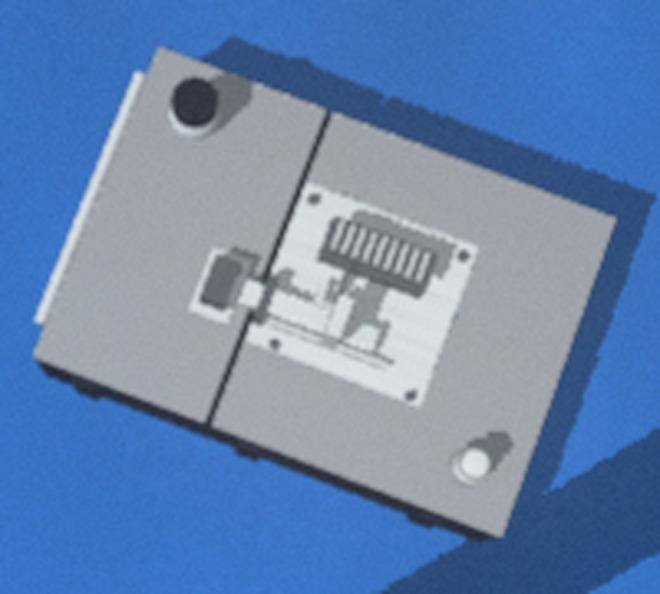

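View pics/scz.png

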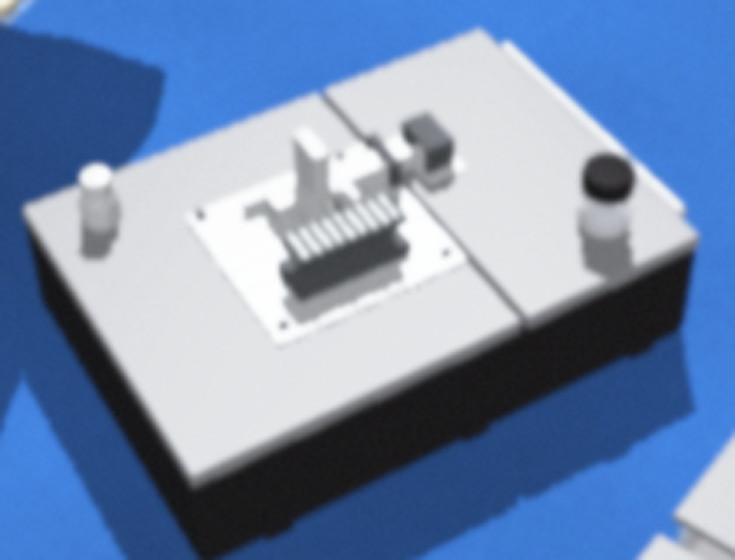

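```bash
cat > /tmp/f.py <<'E'
from rig import cams,finder
from h import *
from scipy.optimize import least_squares
pt=cams.get_image("top");ps=cams.get_image("scene")
T=np.array([[160,47],[36,357],[502,537],[616,215]])/3.3+[260,120]
S=np.array([[697,237],[482,28],[25,208],[193,478]])/3.5+[225,215]
T-=.0;
C=np.array([[.125,.18,.09],[-.125,.18,.09],[-.125,-.18,.09],[.125,-.18,.09]])
def W(v,P):
    c,s=np.cos(v[2]),np.sin(v[2]); return np.c_[c*P[:,0]-s*P[:,1]+v[0],s*P[:,0]+c*P[:,1]+v[1],P[:,2]]
for nm,sel in(("top",(1,0)),("scene",(0,1)),("both",(1,1))):
    f=lambda v:np.r_[sel[0]*(proj(pt,W(v,C))-T).ravel(),sel[1]*(proj(ps,W(v,C))-S).ravel()]
    r=least_squares(f,[.4,-.07,.3]); print(nm,r.x,np.abs(r.fun).max(),r.cost)
v=r.x
lug=lambda b:W(v,np.array([[-.028,-.015+b,.144]]))
for b in(0,.004): print(b,lug(b),(proj(pt,lug(b))-[260,120])*3.3,(proj(ps,lug(b))-[225,215])*3.5)
ct=np.array([[.017,-.055,.124],[.043,-.055,.124],[.017,.023,.124],[.043,.023,.124],[-.043,-.015,.144],[-.013,-.015,.144],[-.043,-.003,.144],[-.013,-.003,.144]])
print("corners",(proj(pt,W(v,ct))-[260,120])*3.3,"\n",(proj(ps,W(v,ct))-[225,215])*3.5)
print(W(v,ct))
E
PYTHONPATH=. python3 /tmp/f.py
```

```text
Traceback (most recent call last):
ModuleNotFoundError: No module named 'rig'
```

```bash
cp /tmp/f.py f.py; python3 - < f.py
```

```text
top [ 0.5486381  -0.07298538 -0.35903114] 0.9935624413893152 1.3549723178833428
scene [ 0.5483042  -0.07102445 -0.36341323] 1.4436793409414577 1.601920764768509
both [ 0.54860313 -0.07212185 -0.36107319] 1.4005652298867517 3.7009923265221047
0 [[ 0.51710944 -0.07626283  0.144     ]] [[339.30619476 315.27696561]] [[311.64365631 143.44885459]]
0.004 [[ 0.51852256 -0.07252075  0.144     ]] [[333.87478701 313.21691017]] [[317.170214   141.21164614]]
corners [[412.08920221 282.08297837]
 [424.68956157 248.42673697]
 [308.44397868 242.9667147 ]
 [321.31289815 209.53384759]
 [331.7254773  335.2548049 ]
 [346.8611999  295.37042207]
 [315.4112392  329.05536015]
 [330.59822086 289.21312128]] 
 [[292.0563492  233.11100137]
 [313.1446244  259.46547264]
 [400.81166492 186.78772578]
 [423.13710147 211.60146615]
 [299.97754047 129.9502336 ]
 [323.53635821 157.20909084]
 [316.40262823 123.37867765]
 [340.17668682 150.39214041]]
[[ 0.54507663 -0.12958108  0.124     ]
 [ 0.5694001  -0.13876632  0.124     ]
 [ 0.57263234 -0.05661066  0.124     ]
 [ 0.59695582 -0.0657959   0.124     ]
 [ 0.50307667 -0.07096365  0.144     ]
 [ 0.53114222 -0.081562    0.144     ]
 [ 0.50731601 -0.05973743  0.144     ]
 [ 0.53538156 -0.07033578  0.144     ]]
```

Emit:
{"name": "carry_out", "arguments": {"rows": [[[0.02,2.8,3.5,0,0.074],[0.02,2.8,3.5,0,0.074],[0.02,2.8,3.5,0,0.074],[0.02,2.8,3.5,0,0.074],[0.02,2.8,3.5,0,0.074],[0.02,2.8,3.5,0,0.074],[0.02,2.8,3.5,0,0.074],[0.02,2.8,3.5,0,0.074],[0.02,2.8,3.5,0,0.074],[0.02,2.8,3.5,0,0.074],[0.02,2.8,3.5,0,0.074],[0.02,2.8,3.5,0,0.074]]]}}

```text
clock: 2.35
position: [0.5205, -0.1233, 0.2316]
ee_rot: [0.0, 0.984, -0.176, 0.0]
contact_force: [0.1, -1.2, -0.3]
width: 0.0438
```

```bash
python3 - <<'E'
from rig import telemetry,cams,finder
from h import *
s=telemetry.get_state();q=s["ee_rot"];x=R.from_quat([q[1],q[2],q[3],q[0]]).as_matrix()[:,0]
print(s["clock"],s["position"],np.arctan2(x[1],x[0]),s["width"],s["contact_force"],s["qpos"])
p=cams.get_image("wrist"); cv2.imwrite("pics/w1.png",p["image"][:,:,::-1]); print(p["eye"],p["attitude"])
import pickle; pickle.dump(p,open("w1.pkl","wb"))
E
```

```text
2.35 [ 0.52047117 -0.12334944  0.23155177] -0.3547322515048983 0.04382851290101499 [ 0.08799027 -1.17915574 -0.25187188] [-3.62681777e-01  2.14948785e-01  1.58874254e+00 -2.00703373e-04
  1.33715643e+00 -7.90305691e-03]
[ 0.54525663 -0.0583661   0.37347553] [ 0.13613949  0.97497019 -0.17419359 -0.02357442]
```

View pics/w1.png

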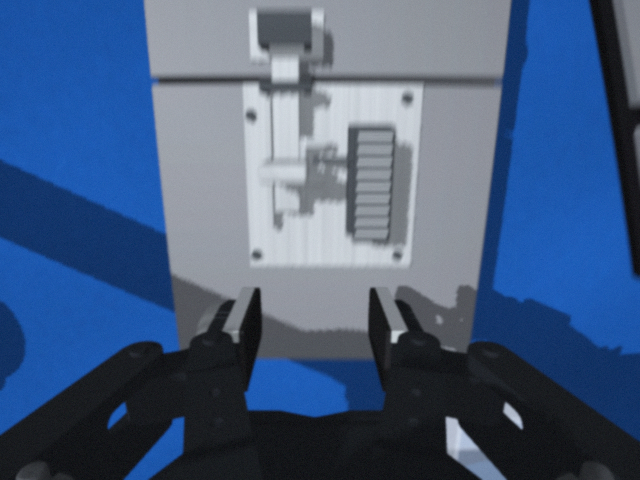

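The wrist view shows the seam at row about 80, the lug top at (262–307, 160–185) and the catch ribs at (357–393, 130–240). I'll overlay the model on this.

```bash
cat > ov.py <<'E'
import pickle,sys
from h import *
p=pickle.load(open("w1.pkl","rb")); v=[float(a) for a in sys.argv[1:4]]; b=float(sys.argv[4])
def W(P):
    P=np.array(P,float); c,s=np.cos(v[2]),np.sin(v[2]); return np.c_[c*P[:,0]-s*P[:,1]+v[0],s*P[:,0]+c*P[:,1]+v[1],P[:,2]]
im=cv2.resize(p["image"][:,:,::-1][0:290,140:520],None,fx=2.1,fy=2.1,interpolation=cv2.INTER_CUBIC)
def rect(x0,x1,y0,y1,z,col):
    q=(proj(p,W([[x0,y0,.09+z],[x1,y0,.09+z],[x1,y1,.09+z],[x0,y1,.09+z]]))-[140,0])*2.1
    cv2.polylines(im,[q.round().astype(int)],True,col,1)
rect(-.125,.125,-.18,.052,0,(0,0,255)); rect(-.125,.125,.056,.18,0,(0,0,255))
rect(-.043,-.013,-.015+b,-.003+b,.054,(0,255,0)); rect(.017,.043,-.055,.023,.034,(255,0,255)); rect(-.037,-.019,.072,.092,.023,(0,255,255)); rect(-.037,-.019,.044,.051,.023,(0,255,255))
cv2.imwrite(sys.argv[5],im)
E
python3 ov.py .5486 -.0721 -.361 .002 pics/ov1.png
```

```text
(no output)
```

View pics/ov1.png

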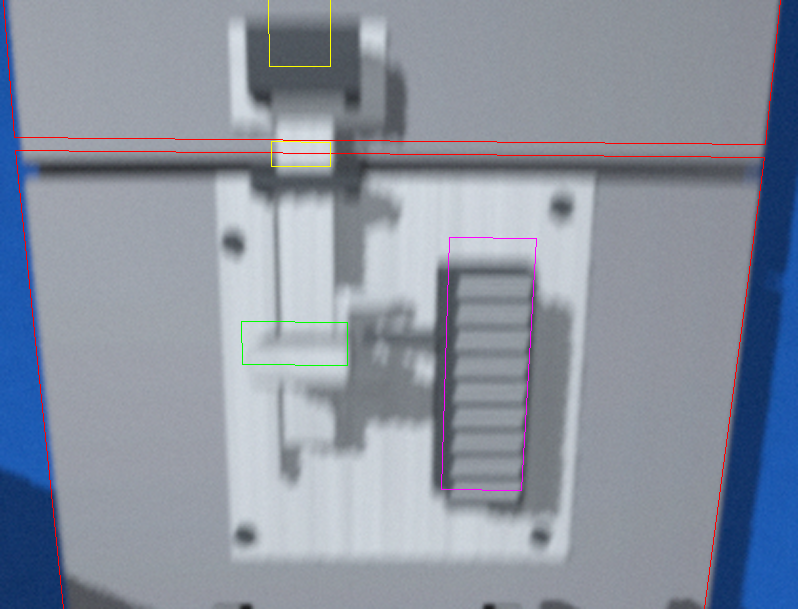

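```bash
cat > f2.py <<'E'
from rig import cams
import pickle
from h import *
from scipy.optimize import least_squares
pt=cams.get_image("top");ps=cams.get_image("scene");pw=pickle.load(open("w1.pkl","rb"))
# scene image seams etc.
T=np.array([[328,112],[211,425]])/3.3+[260,120]
S=np.array([[524,324],[323,93]])/3.5+[225,215]
for nm,pp,uv in(("top",pt,T),("scene",ps,S),("wrist",pw,np.array([[754,171],[26,166]])/2.1+[140,0])):
    a=ray(pp,uv,.09); m=a.mean(0); d=a[0]-a[1]; th=np.arctan2(d[1],d[0])
    o=m[:2]-.054*np.array([-np.sin(th),np.cos(th)])
    print(nm,"len",np.linalg.norm(d),"yaw",th,"origin",o)
E
python3 - <f2.py
```

```text
top len 0.24767097272398275 yaw -0.34937978833102423 origin [ 0.54447756 -0.0821713 ]
scene len 0.2494722624152307 yaw -0.37734519650398685 origin [ 0.54612539 -0.08201338]
wrist len 0.24405588570299477 yaw -0.3586996972134812 origin [ 0.54654934 -0.07865447]
```

```bash
python3 ov.py .5460 -.0795 -.359 .001 pics/ov2.png
```

```text
(no output)
```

View pics/ov2.png

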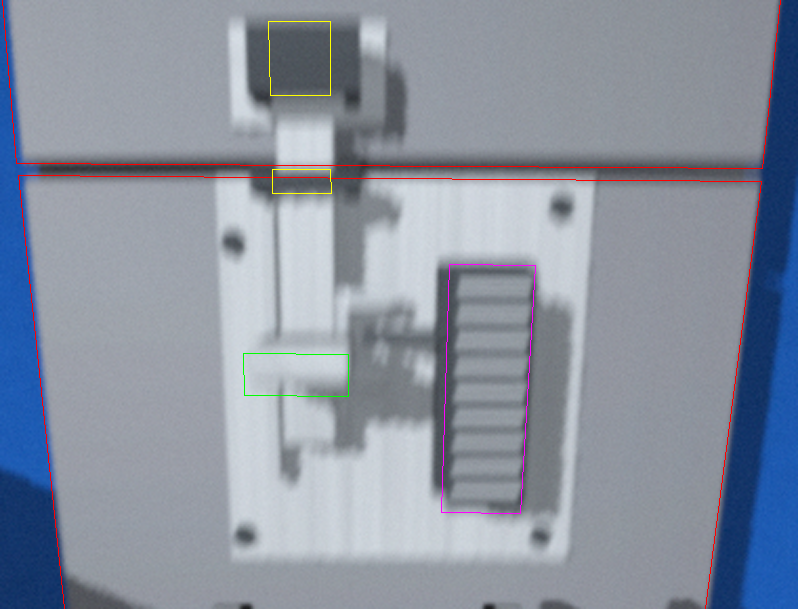

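Emit:
{"name": "carry_out", "arguments": {"rows": [[[0.02,0.73,0.58,-1.5,-0.002],[0.02,0.73,0.58,-1.5,-0.002],[0.02,0,0,-2,0],[0.02,0,0,-2,0],[0.02,0,0,-1,0],[0.02,0,0,0,0]]]}}

```text
clock: 3.1
position: [0.5326, -0.114, 0.15]
ee_rot: [-0.0, 0.984, -0.181, -0.002]
contact_force: [-1.4, -0.7, 0.3]
width: 0.0435
```

```bash
cat > look.py <<'E'
import sys
from rig import telemetry,cams,finder
from h import *
def go(tag,names=("wrist",)):
    s=telemetry.get_state();q=s["ee_rot"];x=R.from_quat([q[1],q[2],q[3],q[0]]).as_matrix()[:,0]
    d=s["position"][:2]-[.546,-.0795]; c,n=np.cos(-.359),np.sin(-.359)
    print(s["clock"],s["position"].round(4),"chest",(c*d[0]+n*d[1]).round(4),(-n*d[0]+c*d[1]).round(4),"yaw",np.arctan2(x[1],x[0]).round(4),s["width"].round(4),s["contact_force"].round(2))
    for m in names:
        p=cams.get_image(m); im=p["image"][:,:,::-1]
        if m=="scene": im=cv2.resize(im[175:345,215:425],None,fx=3.5,fy=3.5,interpolation=cv2.INTER_CUBIC)
        cv2.imwrite(f"pics/{tag}_{m}.png",im)
E
python3 - <<'E'
from look import go
go("a",("wrist","scene"))
E
```

```text
Traceback (most recent call last):
  File "look.py", line 7, in go
    print(s["clock"],s["position"].round(4),"chest",(c*d[0]+n*d[1]).round(4),(-n*d[0]+c*d[1]).round(4),"yaw",np.arctan2(x[1],x[0]).round(4),s["width"].round(4),s["contact_force"].round(2))
                                                                                                                                            ^^^^^^^^^^^^^^^^
AttributeError: 'float' object has no attribute 'round'
```

```bash
sed -i 's/s\["width"\].round(4)/round(s["width"],4)/' look.py; python3 - <<'E'
from look import go
go("a",("wrist","scene"))
E
```

```text
3.1 [ 0.5326 -0.114   0.15  ] chest -0.0005 -0.037 yaw -0.3635 0.0435 [-1.38 -0.68  0.31]
```

View pics/a_wrist.png

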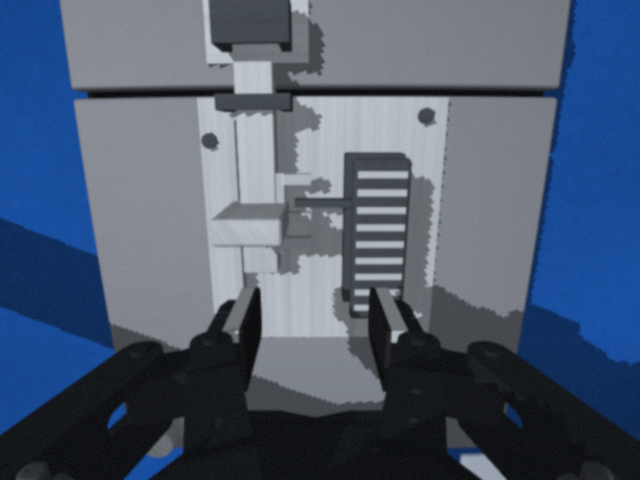

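View pics/a_scene.png

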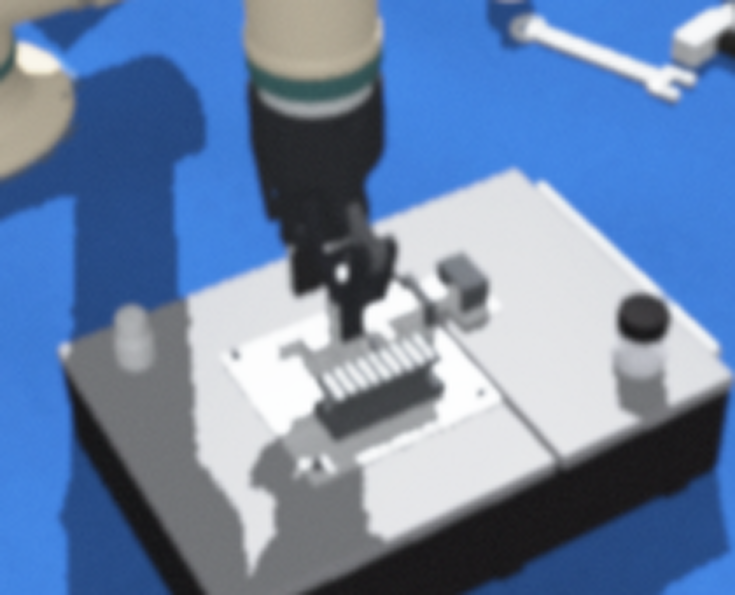

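The fingers straddle correctly: the left tip at (245,295) sits behind the lug (212–290, 245), and the right tip at (390,295) is over the catch's near end. Next I'll lower to the catch.

Emit:
{"name": "carry_out", "arguments": {"rows": [[[0.02,0.1,0,-1.0,0.004],[0.02,0,0,-1.0,0],[0.02,0,0,-0.5,0],[0.02,0,0,0,0],[0.02,0,0,0,0]]]}}

```text
clock: 3.7
position: [0.5351, -0.1133, 0.1262]
ee_rot: [-0.0, 0.984, -0.178, -0.0]
contact_force: [0.3, 0.6, 0.6]
width: 0.0432
```

```bash
python3 - <<'E'
from look import go
go("b",("wrist","scene"))
E
```

```text
3.7 [ 0.5351 -0.1133  0.1262] chest 0.0016 -0.0355 yaw -0.3579 0.0432 [0.27 0.6  0.63]
```

View pics/b_wrist.png

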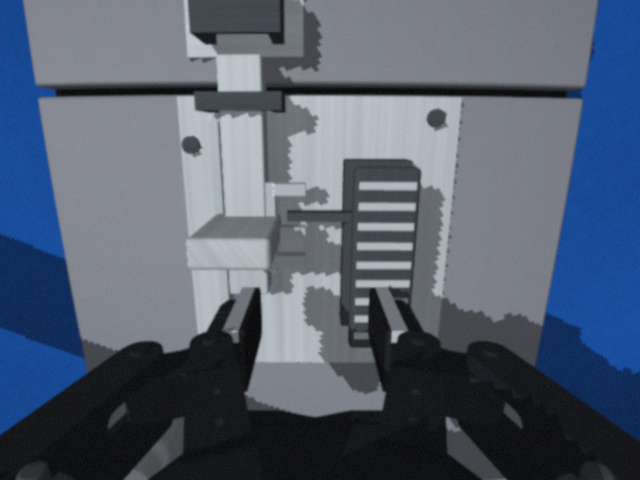

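View pics/b_scene.png

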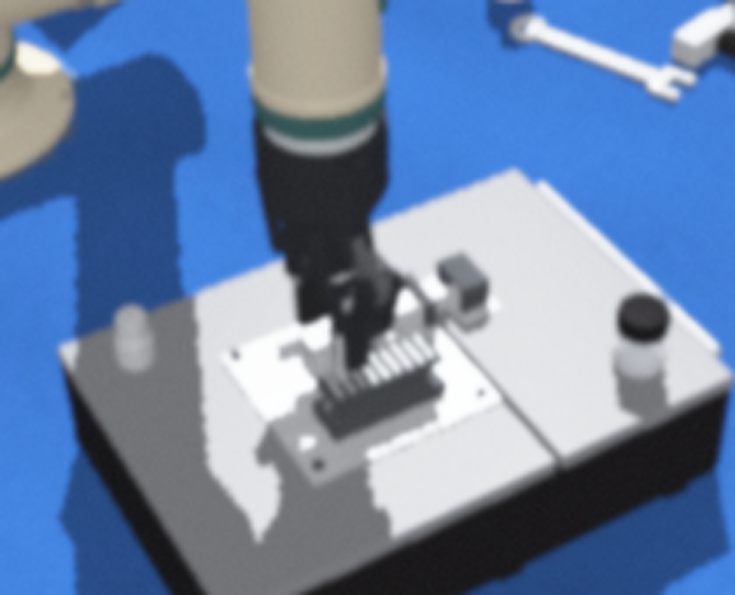

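Emit:
{"name": "carry_out", "arguments": {"rows": [[[0.02,0,0,-0.3,0],[0.02,0,0,-0.3,0],[0.02,0,0,-0.3,0],[0.02,0,0,0,0],[0.02,0,0,0,0]]]}}

```text
clock: 4.3
position: [0.5355, -0.1135, 0.1178]
ee_rot: [0.0, 0.984, -0.178, 0.001]
contact_force: [-0.1, -0.8, 4.7]
width: 0.0433
```

Emit:
{"name": "carry_out", "arguments": {"rows": [[[0.02,0,0,-0.2,0],[0.02,0,0,-0.2,0],[0.02,0,0,0,0],[0.02,0,0,0,0]]]}}

```text
clock: 4.7
position: [0.5355, -0.1136, 0.1138]
ee_rot: [0.0, 0.984, -0.178, 0.001]
contact_force: [0.3, 0.4, 5.9]
width: 0.0438
```

```bash
python3 - <<'E'
from look import go
go("c",("wrist","scene"))
E
```

```text
4.7 [ 0.5355 -0.1136  0.1138] chest 0.0021 -0.0356 yaw -0.358 0.0438 [0.3  0.38 5.94]
```

View pics/c_wrist.png

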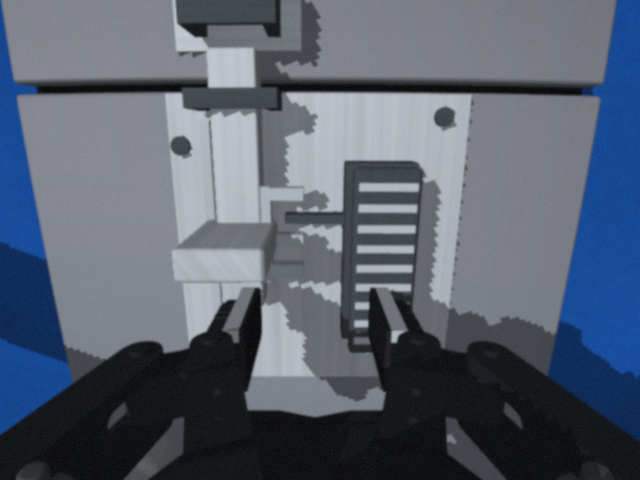

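View pics/c_scene.png

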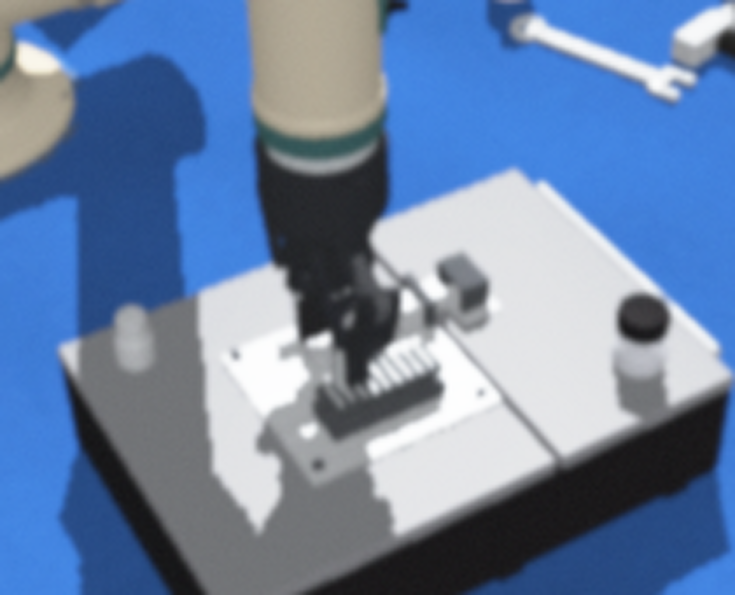

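Emit:
{"name": "carry_out", "arguments": {"rows": [[[0.02,0,0,-0.15,0],[0.02,0,0,-0.1,0],[0.02,0,0,0,0],[0.02,0,0,0,0]]]}}

```text
clock: 5.2
position: [0.5355, -0.1136, 0.1115]
ee_rot: [0.0, 0.984, -0.178, 0.001]
contact_force: [-0.3, 0.2, 6.2]
width: 0.0435
```

Emit:
{"name": "carry_out", "arguments": {"rows": [[[0.02,0,0,-0.1,0],[0.02,0,0,0,0],[0.02,0.105,0.28,0,0],[0.02,0.105,0.28,0,0],[0.02,0.105,0.28,0,0],[0.02,0.105,0.28,0,0],[0.02,0,0,0,0]]]}}

```text
clock: 5.9
position: [0.5398, -0.1038, 0.1107]
ee_rot: [0.002, 0.984, -0.178, 0.001]
contact_force: [-1.6, -2.7, 7.0]
width: 0.0437
```

```bash
python3 - <<'E'
from look import go
go("d",("wrist",))
E
```

```text
5.9 [ 0.5398 -0.1038  0.1107] chest 0.0027 -0.0249 yaw -0.3573 0.0437 [-1.59 -2.71  7.04]
```

View pics/d_wrist.png

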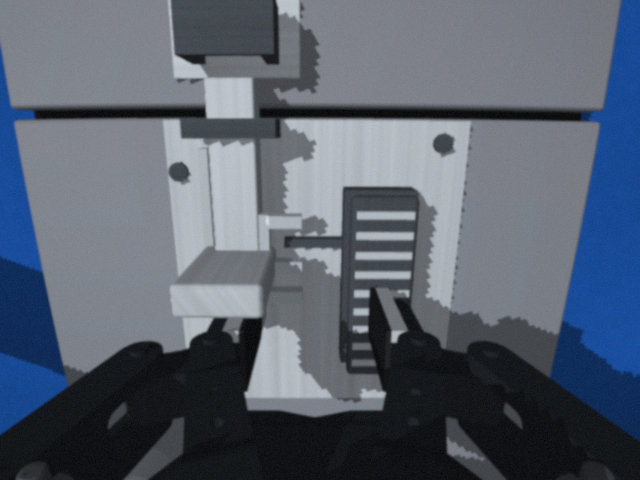

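Emit:
{"name": "carry_out", "arguments": {"rows": [[[0.02,0.105,0.28,0,0],[0.02,0.105,0.28,0,0],[0.02,0.105,0.28,0,0],[0.02,0.105,0.28,0,0],[0.02,0,0,0,0]]]}}

```text
clock: 6.45
position: [0.5438, -0.0932, 0.1107]
ee_rot: [0.002, 0.984, -0.178, 0.001]
contact_force: [-2.6, -5.7, 7.5]
width: 0.0436
```

```bash
python3 - <<'E'
from look import go
go("e",("wrist",))
E
```

```text
6.45 [ 0.5438 -0.0932  0.1107] chest 0.0027 -0.0136 yaw -0.3569 0.0436 [-2.56 -5.75  7.51]
```

View pics/e_wrist.png

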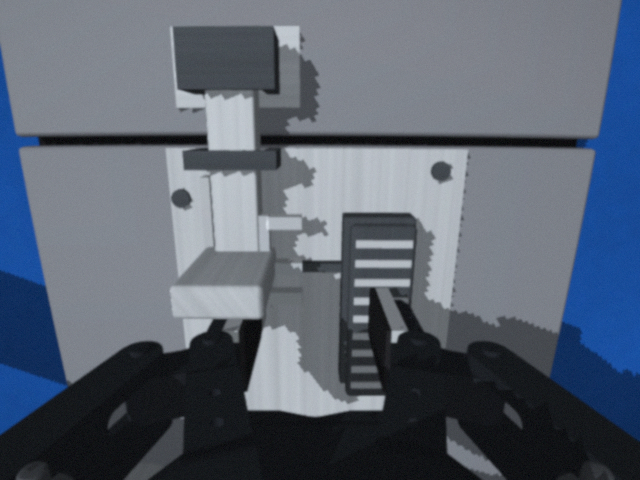

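The bolt moves with the finger: the lug has stayed at (220,285) while the seam slid to row 142. I'll keep pushing.

Emit:
{"name": "carry_out", "arguments": {"rows": [[[0.02,0.105,0.28,0,0],[0.02,0.105,0.28,0,0],[0.02,0.105,0.28,0,0],[0.02,0.105,0.28,0,0],[0.02,0.105,0.28,0,0],[0.02,0,0,0,0]]]}}

```text
clock: 7.1
position: [0.5491, -0.0792, 0.1107]
ee_rot: [0.002, 0.984, -0.178, 0.001]
contact_force: [-2.2, -4.7, 5.6]
width: 0.0432
```

Emit:
{"name": "carry_out", "arguments": {"rows": [[[0.02,0.07,0.187,0,0],[0.02,0.07,0.187,0,0],[0.02,0.035,0.094,0,0],[0.02,0,0,0,0]]]}}

```text
clock: 7.5
position: [0.5501, -0.0765, 0.1108]
ee_rot: [0.004, 0.984, -0.177, 0.001]
contact_force: [-3.2, -9.9, 7.9]
width: 0.0437
```

```bash
python3 - <<'E'
from look import go
go("f",("wrist",))
E
```

```text
7.5 [ 0.5501 -0.0765  0.1108] chest 0.0028 0.0042 yaw -0.3555 0.0437 [-3.21 -9.94  7.89]
```

View pics/f_wrist.png

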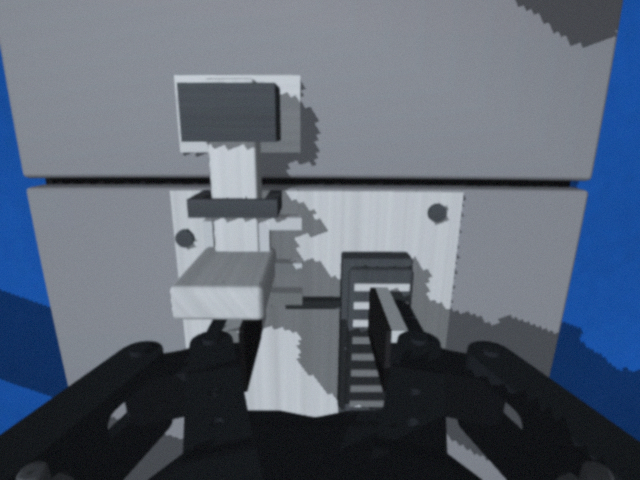

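Emit:
{"name": "carry_out", "arguments": {"rows": [[[0.02,0.07,0.187,0,0],[0.02,0.035,0.094,0,0],[0.02,0,0,0,0]]]}}

```text
clock: 7.85
position: [0.5502, -0.0763, 0.1109]
ee_rot: [0.007, 0.984, -0.176, -0.0]
contact_force: [-6.5, -17.0, 9.7]
width: 0.0439
```

The bolt is on its end stop: 18 N of push moved it only 0.2 mm. I'll back the finger off, then lift.

Emit:
{"name": "carry_out", "arguments": {"rows": [[[0.02,-0.14,-0.374,0,0],[0.02,-0.14,-0.374,0,0],[0.02,0,0,0,0],[0.02,0,0,0.5,0],[0.02,0,0,0.7,0],[0.02,0,0,1,0],[0.02,0,0,2,0],[0.02,0,0,3,0],[0.02,0,0,3,0],[0.02,-1,-2.5,1,0],[0.02,-1,-2.5,0,0],[0.02,0,0,0,0]]]}}

```text
clock: 9.05
position: [0.5272, -0.1291, 0.2221]
ee_rot: [0.001, 0.984, -0.179, -0.001]
contact_force: [0.4, 1.7, 0.5]
width: 0.0433
```

```bash
python3 - <<'E'
from look import go
go("g",("wrist","scene","top"))
E
```

```text
9.05 [ 0.5272 -0.1291  0.2221] chest -0.0002 -0.053 yaw -0.3604 0.0433 [0.42 1.72 0.47]
```

View pics/g_wrist.png

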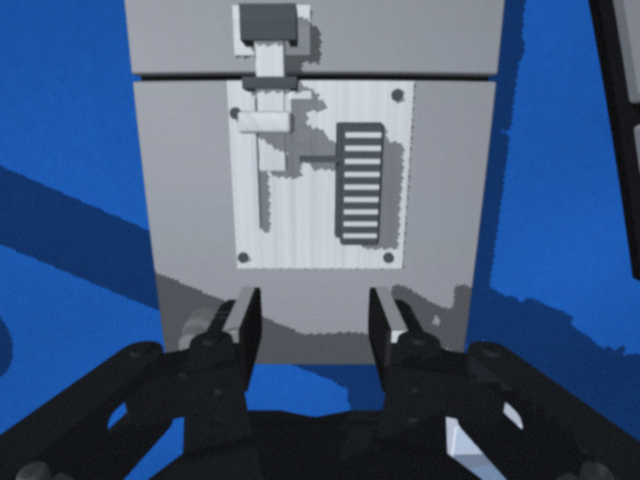

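View pics/g_scene.png

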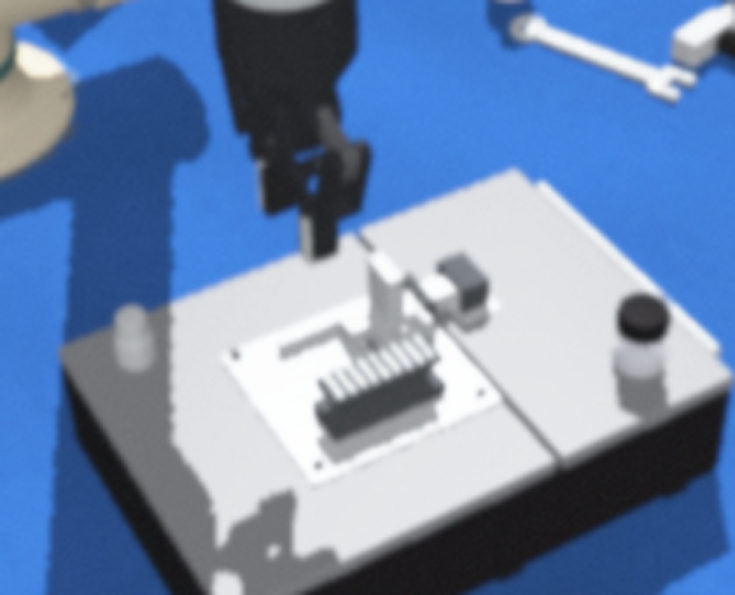

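```bash
python3 - <<'E'
from rig import cams
import pickle
pickle.dump(cams.get_image("wrist"),open("w1.pkl","wb"))
E
python3 ov.py .5460 -.0795 -.359 .032 pics/ov3.png
```

```text
(no output)
```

View pics/ov3.png

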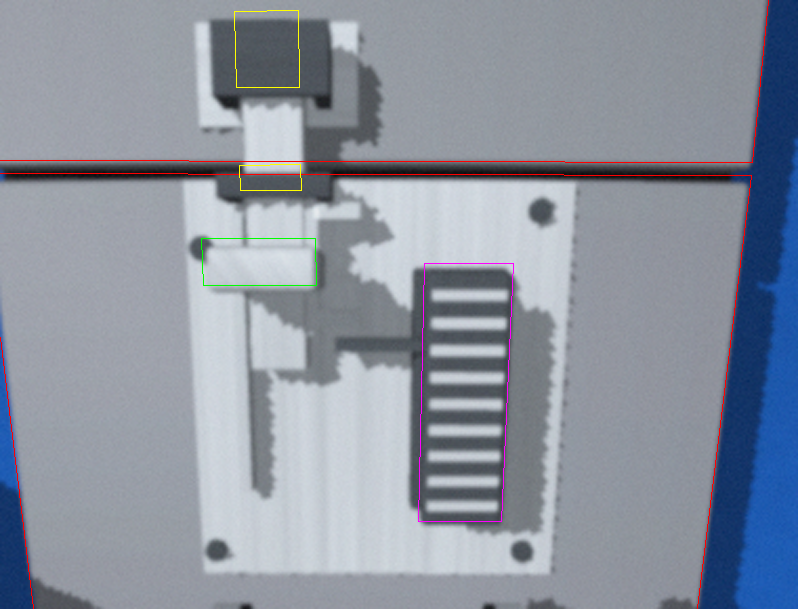

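The lug, seam, keeper and catch all sit the same small distance off the overlay, so the bolt reads about 32 mm, fully home. The catch outline matches its raised height, so I'm handing in.

```bash
python3 - <<'E'
from rig import manip
print(manip.sign_off())
E
```

```text
the job is handed in; nothing more can be done
None
```

The bolt is fully home in the keeper and the catch has sprung back up over it. I handed the job in at about 9 s of the 32 s allowed; sign-off gives no verdict.

**What I did:** With the jaws about 44 mm apart, I pressed the catch about 10 mm down with one fingertip (about 7 N). The other fingertip then pushed the lug along until the bolt met its end stop, where an 18 N push moved it only 0.2 mm more. I backed off with the catch still held, then lifted clear.

**Last checks:**
- **Bolt:** the wrist picture fits a travel of about 32 mm.
- **Catch:** the wrist and scene pictures show it at its raised height.
- **Bystanders:** the jar and socket look unmoved in the scene view. I did not measure any bystander, and I took a final top view but did not look at it.
- **Robot:** the gripper is well clear of the chest, and the force reading is near zero.

**Disagreements:**
- My first chest pose, from its outer corners, was 7–10 mm off along y. I replaced it with one from the lid seam, on which all three cameras agreed to about 4 mm.
- In the final overlay everything sat 2–3 mm off in y. The shift was about the same for the seam, keeper and lug and slightly less for the catch, so I put it down to calibration.

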